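Check the trolley tyre's pressure

TASK

Take the tyre pressure gauge out of its pocket in the red tray and press its mouth squarely down onto the wheel's valve stem, firmly but without forcing it, until its white rod has come out as far as it will, and keep it pressed about a second. Then stand the gauge upright in its pocket again, not dropping it, with the rod still out to show the reading, and leave the other things where they are.

Things in the scene. Friction and masses are not known exactly. Their poses are not given: they have to be found in the camera images.
- gauge: Tyre pressure gauge, 82 mm tall, 0.3 kg, loose, standing upright. Origin: centre of its underside, the middle of its open mouth; z up. Below, a brass chuck 30 mm wide at the mouth; above, a blue grip 22 x 22 mm, 38 to 82 mm above the mouth. An aluminium barrel, 18 mm thick, points level along +x, its axis 30 mm above the mouth, its end 76 mm from the chuck's axis.
- gauge_seal (a point): Floor of the chuck's bore (the seal), on the chuck's axis, 18 mm above the mouth. The mouth is flared to about 22 mm inside and narrows over 8 mm to a 14 mm bore. In it a sprung plunger, 8 mm thick, its tip 9 mm above the mouth, yields at 1.8 N per mm (plus about 1 N of friction) for up to 8.5 mm and drives the rod out 4 mm for each mm.
- gauge_grip (a point): Middle of the gauge's blue grip, 62 mm above the mouth, on the chuck's axis; a good place to grip it, across y (22 mm wide), so that the fingers stand either side of the barrel's line. Axes as the gauge.
- rod (a joint): How far the gauge's white rod, 9 mm wide at its end, stands out of the barrel: 0 at the start, at most 0.034 m. It is pushed out by the plunger while the gauge is pressed on, by an amount that grows with the tyre's pressure (about 0.010 to 0.030 m), and stays out by friction (0.25 N) until it is pushed back.
- wheel: Small pneumatic trolley wheel, black tyre 260 mm in diameter and 85 mm wide, orange steel rim, lying flat and fixed on the bench. Origin: centre of its underside; +x points to the valve. The rim's face lies 50 mm above the bench inside the tyre's 145 mm opening; the steel hub, 42 mm thick, reaches 80 mm. A push of over 40 N would damage its valve.
- valve_hole (a point): Nominal middle of the valve hole in the rim's face, 48 mm from the wheel's centre, 50 mm above the bench. The upright brass stem in it, 11 mm thick, is not measured: its top is 92 to 116 mm above the bench (42 to 66 mm above this point), its axis up to 2 mm off this point in x and y. It is firm: it does not give when pressed.
- core (a joint): How far the steel pin in the valve stem is pressed in: 0 shut, at most 0.011 m; its tip stands 1 mm above the stem. The tyre's unknown pressure holds it out with 6 to 14 N, so it moves only once the plunger presses that hard, and the rod has then come out all it will. The gauge seats hard on the stem's top 10 mm after plunger meets pin.
- tray: Red tool tray, 110 x 170 mm, rim 14 mm high, floor 4 mm thick, fixed on the bench. Origin: centre of its underside. It holds the gauge's pocket and the steel cap.
- pocket (a point): Middle of the floor of the gauge's square pocket in the tray, 35 mm from the tray's centre towards -y, 4 mm above the bench. The pocket is 38 mm wide inside, its walls 4 mm thick, their top 22 mm above this floor. The gauge's mouth stands on this floor. Axes as the tray.
- cap: Steel valve cap, 16 mm in diameter, 14 mm tall, standing loose in the tray 85 mm from the pocket. Origin: centre of its underside. Not to be disturbed.
- spray_can: Blue spray can with a white band and a red cap, 60 mm in diameter, 170 mm tall, standing loose on the bench. Origin: centre of its underside. Not to be disturbed.
- tyre_lever: Flat steel tyre lever with an orange grip, about 210 x 24 x 12 mm, lying loose on the bench along its y axis. Origin: under the middle of the bar. Not to be disturbed.
- spanner: Steel spanner, 160 mm long, lying loose on the bench along its x axis. Not to be disturbed.
Not all that is in view belongs to the job. Of the things like the gauge, leave any that is orange; of the rest the larger one is meant.

How it is judged:
By the outcome, as a careful person would: the job done as asked, in the order asked, and still so for the second after the job is handed in, with the robot touching nothing.
It also fails if it takes over 64 s, if anything falls off the work surface, if the arm or the gripper's body presses on something with over 40 N, if the wrist force passes 120 N, or if a joint passes its speed limit or range.

ROBOT

A 7-joint arm with a two-finger parallel gripper is mounted at the origin on the work surface. World frame = base frame: x ahead of the robot, y to its left, z up, the work surface at z = 0. Lengths are in m, angles in rad, forces in N, time in s.
With the tool pointing down it reaches from about 0.4 to 0.875 m from the base axis. Payload 19.3 kg.
Tool frame: the origin (TCP) lies at the very end of the fingers, on their centre line; the grasp point (between the pads) lies 19 mm behind it (manip.grasp_offset is the distance from the TCP to the grasp point, in m); z points along the fingers, y is the direction in which the jaws open and shut (so a half turn about z gives the same grasp; the last joint's range is limited). The gripper opens to 85 mm and grips with 20 to 120 N. Pads are 22 mm wide; open, the fingers measure 114 mm over their backs; the gripper's body (76 mm by 85 mm) begins 54 mm behind the grasp point. The pads swing forward as they close: fully open they stand 13 mm farther back than shut.
Start: joints at [-1.225, 0.521, -0.036, 1.599, 0.021, 1.021, -0.113], TCP at [0.252, 0.572, 0.193] pointing down, gripper open.
Joint ranges: [-2.91, 2.91], [-0.3, 2.13], [-1.5, 1.42], [0.17, 2.43], [-1.26, 4.41], [0.16, 1.93], [-2.52, 2.52]. Speed limits (rad/s): [1.89, 1.89, 2.39, 2.39, 3.01, 3.01, 3.01].

INTERFACE

Orientations are given as a rotation vector (axis times angle).
In Python, from plant import monitor, camera, calibration, workorder, manip gives the robot as it stands.
- The arm moves only by the tool arm_command, never from a script. Its argument "rows" is a list of rows, each an object with "xyz": the shift along the world's x, y, z scaled (see below), a list of three; "twist": the turn, a rotation vector about the world's x, y, z scaled (see below), a list of three. In form: [{"xyz": [x, y, z], "twist": [rx, ry, rz]}, ...]. A call has 1 to 8 rows; each row shifts and turns the commanded pose from where the row before left it; what a row does not reach is not made up. The controller multiplies each number of a shift by 0.04 m and each number of a turn by 6 degrees. A row lasts 1/12 s, in which the tool goes at most 41.7 mm and 7.16 degrees, less where a joint would pass 70% of its speed; a pose out of reach is approached as far as the arm can. A call with a number of a shift or a turn outside -1 to 1 is refused whole. A call with a gripper value outside its range is refused whole. "hand" is the opening, from -1 (shut) to 1 (fully open), set as the call begins (left out, the last holds). The fingers move at their own pace and stop on an object; the grip force is fixed at half the most. Time passes only in rows, so rows that do not move let the fingers close. It gives the time, the measured TCP pose, the force and the opening at its end, in the units of the state.
- monitor.get_state(): the state, without advancing time (a new reading comes with each control period).
- camera(name): name is "side" or "top" or "wrist"; returns the picture (420x560x3 uint8, red, green, blue); there is no depth.
- calibration(name): a dict with "camera_matrix" (3x3 intrinsics, pixels), "rvec" (rotation vector, rad) and "tvec" (3), from world to camera coordinates, as OpenCV has them. Camera axes: x right, y down, z forward; pixel columns grow to the right and rows downward; lengths in m; the calibration is good to about 2 mm. The wrist camera is an equidistant fisheye: a pixel r from the principal point sees the ray r / f radians off the axis. A picture is of the moment at which its call begins: read the wrist's pose just before it. calibration takes no time and is no camera call; for the wrist camera it gives the pose at the moment of the call.
- workorder.sign_off(): hands the job in, once; it reports no verdict.
The state is a dict: "t": time; "joint_pos": joint angles; "qvel": joint speeds; "joint_efforts": joint torques, N m; "tool_pos": TCP position; "ee_rot": TCP orientation; "force": force on the tool from outside, world axes, zero at the start; "moment": the same for the moment, N m; "width": finger opening in m.
Only numpy, scipy, OpenCV 4.12 (cv2) and the standard library are available. Lean on these libraries where they do the work, as an engineer would, in place of code of your own. Each camera call takes 0.05 s, during which the arm holds its last target. There are 200 camera calls.

## Working session

There is one attempt and no reset: what is moved stays moved. The work goes in short steps, Python scripts to look and compute and a tool call to move; the robot and the scene stay as the last step left them, time stands still between calls to the robot, and variables do not carry over. Pictures are saved under pics/ and viewed, about 8 in all and at most 12, crops included, and the job is handed in when it is done.

Besides the shell and the picture viewer there is one more tool, called after "Request:" in YAML: its name, and indented under it one key for each argument. arm_command: Moves the arm, as the interface text tells. Its arguments: {"type":"object","properties":{"rows":{"type":"array"},"hand":{"type":"number"}},"required":["rows"]}

```bash
mkdir -p pics; python3 - <<'E'
from plant import monitor, camera, calibration, manip
import cv2
s=monitor.get_state();print({k:s[k] for k in('t','tool_pos','ee_rot','force','width')}, manip.grasp_offset)
for n in('top','side','wrist'):
    cv2.imwrite(f'pics/{n}0.png',camera(n)[:,:,::-1]); c=calibration(n);print(n,c)
E
```

```text
{'t': 0.0, 'tool_pos': array([0.25233663, 0.57138954, 0.19201366]), 'ee_rot': array([-6.48399617e-01, -3.07378331e+00,  1.73434133e-03]), 'force': array([-0.45401733,  0.44781661,  0.81458655]), 'width': 0.0853755625683757} 0.0187
top {'camera_matrix': array([[395.80900495,   0.        , 284.68475307],
       [  0.        , 395.80900495, 208.12405469],
       [  0.        ,   0.        ,   1.        ]]), 'rvec': array([ 2.08342035, -2.14595413,  0.21057292]), 'tvec': array([-0.04182984,  0.63903191,  0.73933895])}
side {'camera_matrix': array([[412.14568094,   0.        , 286.68570224],
       [  0.        , 412.14568094, 215.38107461],
       [  0.        ,   0.        ,   1.        ]]), 'rvec': array([ 2.02161188, -0.5864808 ,  0.30703659]), 'tvec': array([-0.57448661,  0.23075821,  0.75193572])}
wrist {'camera_matrix': array([[325.1922621 ,   0.        , 279.78868849],
       [  0.        , 325.1922621 , 209.22918257],
       [  0.        ,   0.        ,   1.        ]]), 'rvec': array([-2.43707172, -1.58834278, -0.21292832]), 'tvec': array([-0.62505513, -0.03485148,  0.37743817])}
```

View pics/top0.png

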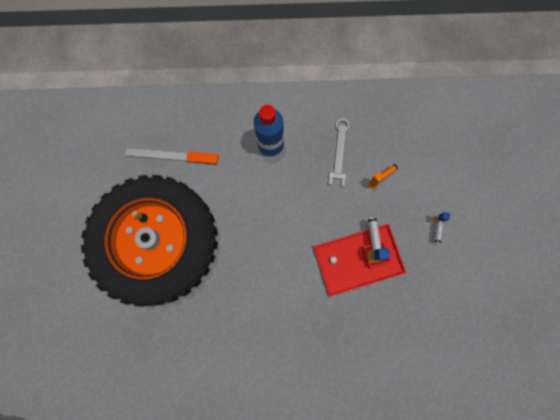

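View pics/side0.png

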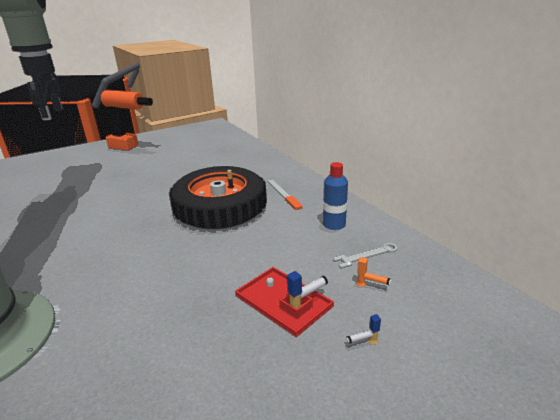

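```bash
cat > h.py <<'E'
import numpy as np, cv2
from scipy.spatial.transform import Rotation as R
from plant import monitor, camera, calibration, manip
def ray(c,uv,fish=False):
    K=c['camera_matrix']; d=(np.array(uv,float)-K[:2,2])/K[0,0]
    if fish:
        r=np.hypot(*d); v=np.array([*(d/r*np.sin(r)),np.cos(r)]) if r>1e-9 else np.array([0,0,1.])
    else: v=np.array([*d,1.])
    M=cv2.Rodrigues(np.array(c['rvec']))[0]
    return -M.T@np.array(c['tvec']).ravel(), M.T@(v/np.linalg.norm(v))
def onz(c,uv,z,fish=False):
    o,v=ray(c,uv,fish); return o+v*(z-o[2])/v[2]
def tri(r1,r2):
    (a,u),(b,v)=r1,r2; s=np.linalg.lstsq(np.c_[u,-v],b-a,rcond=None)[0]
    p,q=a+u*s[0],b+v*s[1]; return (p+q)/2,np.linalg.norm(p-q)
def proj(c,p,fish=False):
    M=cv2.Rodrigues(np.array(c['rvec']))[0]; x=M@np.array(p,float)+np.array(c['tvec']).ravel(); K=c['camera_matrix']
    if fish:
        r=np.arctan2(np.hypot(x[0],x[1]),x[2]); d=x[:2]/np.hypot(x[0],x[1])*r
    else: d=x[:2]/x[2]
    return K[:2,2]+K[0,0]*d
def tcpR(s): return R.from_rotvec(s['ee_rot'])
E
python3 - <<'E'
import cv2,numpy as np
from h import *
t=cv2.imread('pics/top0.png');s=cv2.imread('pics/side0.png')
def crop(i,x,y,w,h,f): return cv2.resize(i[y:y+h,x:x+w],(w*f,h*f),interpolation=cv2.INTER_CUBIC)
a=crop(t,310,160,160,140,2.5.__int__() if 0 else 2); a=cv2.resize(t[160:300,310:470],(400,300),interpolation=2)
b=cv2.resize(t[165:315,75:225],(400,300),interpolation=2)
c=cv2.resize(s[250:355,230:400],(400,300),interpolation=2)
d=cv2.resize(s[150:240,160:280],(400,300),interpolation=2)
cv2.imwrite('pics/crops.png',np.vstack([np.hstack([a,b]),np.hstack([c,d])]))
for n in('top','side'): print(n,ray(calibration(n),(280,210)))
E
```

```text
top (array([ 0.47739753, -0.06004521,  0.85159836]), array([ 0.1949552 ,  0.01114925, -0.98074878]))
side (array([ 0.21992641, -0.76642498,  0.55938955]), array([ 0.43343774,  0.75986248, -0.48450049]))
```

View pics/crops.png

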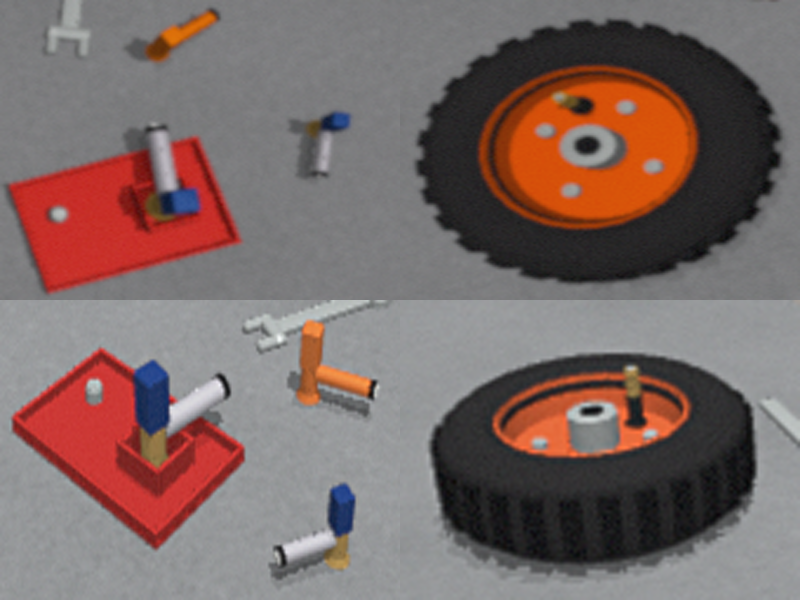

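```bash
python3 - <<'E'
from h import *
t=cv2.imread('pics/top0.png');s=cv2.imread('pics/side0.png');ct,cs=calibration('top'),calibration('side')
np.set_printoptions(precision=4,suppress=True)
def blob(i,lo,hi,box):
    h=cv2.cvtColor(i,cv2.COLOR_BGR2HSV);m=cv2.inRange(h,lo,hi);k=np.zeros_like(m);x,y,w,hh=box;k[y:y+hh,x:x+w]=m[y:y+hh,x:x+w]
    c=max(cv2.findContours(k,0,2)[0],key=cv2.contourArea);return c
B=((105,120,40),(130,255,255))
mt=blob(t,*B,(365,240,35,30));ms=blob(s,*B,(280,265,30,40))
f=lambda c:c[:,0].mean(0)
cen=lambda c:np.array([cv2.moments(c)['m10'],cv2.moments(c)['m01']])/cv2.moments(c)['m00']
print('blue',cen(mt),cen(ms),tri(ray(ct,cen(mt)),ray(cs,cen(ms))))
print('top blue bbox',cv2.boundingRect(mt),cv2.boundingRect(ms))
# tray
red=blob(t,(0,150,60),(4,255,255),(300,215,120,90))
box=cv2.boxPoints(cv2.minAreaRect(red));print('tray px',box)
w=np.array([onz(ct,p,.014)[:2] for p in cv2.approxPolyDP(cv2.convexHull(red),6,True)[:,0]]);print('tray corners',w,w.mean(0),np.linalg.norm(w-np.roll(w,1,0),axis=1))
print('barrel end z.034',onz(ct,(372,219.5),.04), 'chuck?')
print('stem',tri(ray(ct,(134,213.5)),ray(cs,(229.6,171))))
print('hub',tri(ray(ct,(146,238)),ray(cs,(218,185))))
for z in (.092,.104,.116):print(z,onz(ct,(134,213.5),z),onz(cs,(229.6,171),z))
E
```

```text
blue [381.6369 253.6338] [294.134  283.3793] (array([ 0.5395, -0.2498,  0.0649]), np.float64(0.00046240764042471854))
top blue bbox (375, 248, 14, 11) (287, 271, 15, 26)
tray px [[313.1352 246.1892]
 [390.0811 222.5135]
 [405.4541 272.4757]
 [328.5081 296.1514]]
tray corners [[ 0.6064 -0.2806]
 [ 0.5041 -0.3079]
 [ 0.4619 -0.1469]
 [ 0.564  -0.1204]] [ 0.5341 -0.214 ] [0.1657 0.1058 0.1664 0.1056]
barrel end z.034 [ 0.6129 -0.2414  0.04  ] chuck?
stem (array([0.63  , 0.2319, 0.0974]), np.float64(0.0023858039692430106))
hub (array([0.5848, 0.2152, 0.0728]), np.float64(0.0024933276845865))
0.092 [0.63   0.2344 0.092 ] [0.636  0.2432 0.092 ]
0.104 [0.6276 0.2297 0.104 ] [0.6253 0.2173 0.104 ]
0.116 [0.6252 0.2251 0.116 ] [0.6146 0.1914 0.116 ]
```

Request:
arm_command:
  rows:
    - {"xyz": [0.6, -0.86, 0.18], "twist": [0, 0, -1]}
    - {"xyz": [0.6, -0.86, 0.18], "twist": [0, 0, -1]}
    - {"xyz": [0.6, -0.86, 0.18], "twist": [0, 0, -1]}
    - {"xyz": [0.6, -0.86, 0.18], "twist": [0, 0, -1]}
    - {"xyz": [0.6, -0.86, 0.18], "twist": [0, 0, -1]}
    - {"xyz": [0.6, -0.86, 0.18], "twist": [0, 0, -1]}
    - {"xyz": [0.6, -0.86, 0.18], "twist": [0, 0, -1]}
    - {"xyz": [0.6, -0.86, 0.18], "twist": [0, 0, -1]}
  hand: 1

```text
t: 0.82
tool_pos: [0.4411, 0.3004, 0.2494]
ee_rot: [-1.849, -2.54, -0.0]
force: [0.0, 0.8, 0.2]
width: 0.0855
```

Request:
arm_command:
  rows:
    - {"xyz": [0.16, -0.86, 0], "twist": [0, 0, -1]}
    - {"xyz": [0.16, -0.86, 0], "twist": [0, 0, -1]}
    - {"xyz": [0.16, -0.86, 0], "twist": [0, 0, -1]}
    - {"xyz": [0.16, -0.86, 0], "twist": [0, 0, -1]}
    - {"xyz": [0.16, -0.86, 0], "twist": [0, 0, -1]}
    - {"xyz": [0.16, -0.86, 0], "twist": [0, 0, -1]}
    - {"xyz": [0.16, -0.86, 0], "twist": [0, 0, -1]}
    - {"xyz": [0.16, -0.86, 0], "twist": [0, 0, -1]}

```text
t: 1.48
tool_pos: [0.4916, 0.0255, 0.2491]
ee_rot: [-2.722, -1.568, -0.0]
force: [1.5, 0.4, 0.3]
width: 0.0859
```

Request:
arm_command:
  rows:
    - {"xyz": [0.16, -0.86, 0], "twist": [0, 0, -1]}
    - {"xyz": [0.16, -0.86, 0], "twist": [0, 0, -1]}
    - {"xyz": [0.16, -0.86, 0], "twist": [0, 0, -1]}
    - {"xyz": [0.16, -0.86, 0], "twist": [0, 0, -1]}
    - {"xyz": [0.16, -0.86, 0], "twist": [0, 0, -1]}
    - {"xyz": [0.16, -0.86, 0], "twist": [0, 0, -1]}
    - {"xyz": [0.16, -0.86, 0], "twist": [0, 0, -1]}
    - {"xyz": [0, 0, 0], "twist": [0, 0, -1]}

```text
t: 2.15
tool_pos: [0.5358, -0.2205, 0.2491]
ee_rot: [3.122, 0.315, -0.0]
force: [-0.2, -0.6, -0.2]
width: 0.0856
```

```bash
cat > st.py <<'E'
from h import *
np.set_printoptions(precision=4,suppress=True)
s=monitor.get_state();M=tcpR(s).as_matrix()
print('t',s['t'],'tcp',s['tool_pos'],'F',s['force'],'w',s['width'],'q',s['joint_pos'])
print('y az',np.degrees(np.arctan2(M[1,1],M[0,1])),'z',M[:,2])
E
python3 - <<'E'
exec(open('st.py').read())
c=calibration('wrist');cv2.imwrite('pics/w1.png',camera('wrist')[:,:,::-1]);np.save('w1.npy',c,allow_pickle=True)
print('cam',ray(c,(280,209.2),True)); print('grip px',proj(c,(.5395,-.2498,.066),True),proj(c,(.5395,-.2498,.086),True))
E
```

```text
t 2.15 tcp [ 0.5358 -0.2205  0.2491] F [-0.1616 -0.5854 -0.207 ] w 0.08560883032062051 q [-0.2285  0.4873  0.7539  1.684  -0.3619  1.1143 -0.7409]
y az -78.47489761419648 z [ 0.0001 -0.0032 -1.    ]
cam (array([ 0.6022, -0.2063,  0.4295]), array([-0.2597, -0.0567, -0.964 ]))
grip px [305.1871 183.7284] [306.652  187.2386]
```

View pics/w1.png

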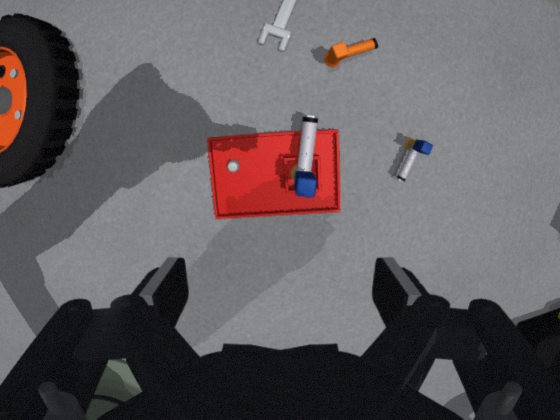

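```bash
python3 - <<'E'
from h import *
np.set_printoptions(precision=4,suppress=True)
c=np.load('w1.npy',allow_pickle=True).item()
i=cv2.imread('pics/w1.png');h=cv2.cvtColor(i,cv2.COLOR_BGR2HSV)
m=cv2.inRange(h,(105,120,40),(130,255,255));m[:165]=0;m[205:]=0;m[:,:290]=0;m[:,325:]=0
ys,xs=np.nonzero(m);print(xs.min(),xs.max(),ys.min(),ys.max(),xs.mean(),ys.mean())
print('top face',onz(c,(306,(ys.mean()+5)),.086,True))
# barrel edges at rows: white
g=cv2.inRange(h,(0,0,110),(180,60,255))
for r in range(122,172,8):
    xx=np.nonzero(g[r,292:326])[0]+292; p=(xx.min()+xx.max())/2; print(r,xx.min(),xx.max(),onz(c,(p,r),.036,True)[:2])
print('end',onz(c,(310,118),.034+.007,True))
E
```

```text
295 316 171 196 305.0739957716702 183.85412262156447
top face [ 0.5376 -0.2495  0.086 ]
122 304 325 [ 0.6108 -0.2483]
130 303 315 [ 0.5999 -0.2439]
138 302 314 [ 0.5901 -0.2447]
146 300 313 [ 0.5802 -0.245 ]
154 300 312 [ 0.5705 -0.2465]
162 299 311 [ 0.5607 -0.2474]
170 299 310 [ 0.5509 -0.2489]
end [ 0.6142 -0.2416  0.041 ]
```

Request:
arm_command:
  rows:
    - {"xyz": [0.09, -0.74, 0], "twist": [0, 0, -0.92]}
    - {"xyz": [0, 0, -0.6], "twist": [0, 0, 0]}
    - {"xyz": [0, 0, -0.8], "twist": [0, 0, 0]}
    - {"xyz": [0, 0, -0.8], "twist": [0, 0, 0]}
    - {"xyz": [0, 0, -0.8], "twist": [0, 0, 0]}
    - {"xyz": [0, 0, 0], "twist": [0, 0, 0]}
    - {"xyz": [0, 0, 0], "twist": [0, 0, 0]}

```text
t: 2.78
tool_pos: [0.5395, -0.2426, 0.1287]
ee_rot: [-3.135, -0.185, 0.004]
force: [0.7, -0.7, 1.2]
width: 0.0849
```

```bash
python3 - <<'E'
exec(open('st.py').read())
c=calibration('wrist');cv2.imwrite('pics/w2.png',camera('wrist')[:,:,::-1])
print('grip px',proj(c,(.5395,-.25,.086),True))
E
```

```text
t 2.7833 tcp [ 0.5395 -0.2426  0.1287] F [ 0.6636 -0.7115  1.242 ] w 0.08492800266956199 q [-0.1234  0.6465  0.6725  1.7739 -0.4988  0.901  -0.6828]
y az -83.23643110577831 z [-0.0023  0.0008 -1.    ]
grip px [290.2005 218.9521]
```

View pics/w2.png

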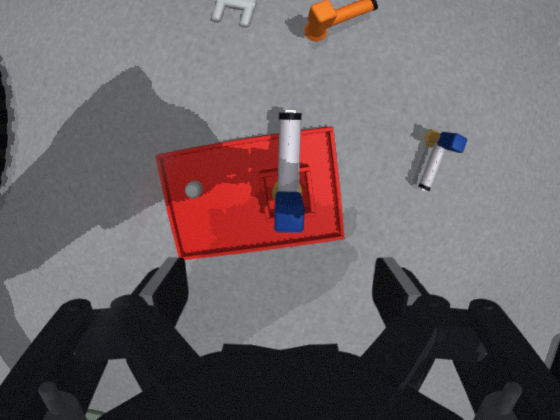

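Request:
arm_command:
  rows:
    - {"xyz": [0, -0.18, -0.3], "twist": [0, 0, -0.1]}
    - {"xyz": [0, 0, -0.5], "twist": [0, 0, 0]}
    - {"xyz": [0, 0, -0.5], "twist": [0, 0, 0]}
    - {"xyz": [0, 0, -0.45], "twist": [0, 0, 0]}
    - {"xyz": [0, 0, -0.25], "twist": [0, 0, 0]}
    - {"xyz": [0, 0, 0], "twist": [0, 0, 0]}
    - {"xyz": [0, 0, 0], "twist": [0, 0, 0]}

```text
t: 3.42
tool_pos: [0.5405, -0.251, 0.0499]
ee_rot: [3.137, 0.166, 0.001]
force: [-0.3, -0.7, 0.2]
width: 0.0851
```

```bash
python3 st.py
```

```text
t 3.4167 tcp [ 0.5405 -0.251   0.0499] F [-0.293  -0.6842  0.1519] w 0.08511041189559991 q [-0.0546  0.7514  0.5899  1.8117 -0.5848  0.7586 -0.6172]
y az -83.94605434203103 z [ 0.0008 -0.0004 -1.    ]
```

Request:
arm_command:
  rows:
    - {"xyz": [-0.02, 0.02, -0.06], "twist": [0, 0, 0]}
    - {"xyz": [0, 0, 0], "twist": [0, 0, 0]}

```text
t: 3.58
tool_pos: [0.5397, -0.2497, 0.0474]
ee_rot: [3.137, 0.166, 0.002]
force: [-0.9, 0.7, -0.4]
width: 0.0856
```

Request:
arm_command:
  rows:
    - {"xyz": [0, 0, 0], "twist": [0, 0, 0]}
    - {"xyz": [0, 0, 0], "twist": [0, 0, 0]}
    - {"xyz": [0, 0, 0], "twist": [0, 0, 0]}
    - {"xyz": [0, 0, 0], "twist": [0, 0, 0]}
    - {"xyz": [0, 0, 0], "twist": [0, 0, 0]}
    - {"xyz": [0, 0, 0], "twist": [0, 0, 0]}
    - {"xyz": [0, 0, 0], "twist": [0, 0, 0]}
    - {"xyz": [0, 0, 0], "twist": [0, 0, 0]}
  hand: -1

```text
t: 4.25
tool_pos: [0.5395, -0.2498, 0.0469]
ee_rot: [3.137, 0.166, 0.001]
force: [-1.1, 0.3, 4.9]
width: 0.0169
```

Request:
arm_command:
  rows:
    - {"xyz": [0, 0, 0], "twist": [0, 0, 0]}
    - {"xyz": [0, 0, 0], "twist": [0, 0, 0]}
    - {"xyz": [0, 0, 0], "twist": [0, 0, 0]}
    - {"xyz": [0, 0, 0], "twist": [0, 0, 0]}

```text
t: 4.58
tool_pos: [0.5395, -0.2498, 0.0469]
ee_rot: [3.137, 0.166, 0.001]
force: [-0.1, 0.3, 5.6]
width: 0.0166
```

```bash
python3 st.py
```

```text
t 4.5833 tcp [ 0.5395 -0.2498  0.0469] F [-0.1487  0.257   5.6071] w 0.016594638809460473 q [-0.0541  0.7538  0.5864  1.8164 -0.5881  0.7517 -0.6151]
y az -83.94773887308655 z [ 0.0005 -0.0001 -1.    ]
```

```bash
python3 - <<'E'
from h import *
s=camera('side')[:,:,::-1];w=camera('wrist')[:,:,::-1]
a=cv2.resize(s[225:345,220:380],(800,600),interpolation=2)
b=cv2.resize(w[100:300,180:400],None,fx=2,fy=2)
cv2.imwrite('pics/g1.png',np.hstack([cv2.resize(a,(400,300)),cv2.resize(b,(400,300))]))
E
```

```text
(no output)
```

View pics/g1.png

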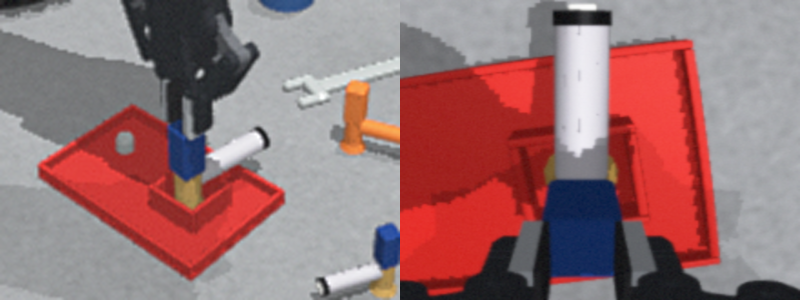

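```bash
python3 - <<'E'
from h import *
c=calibration('side')
for p in [(.5395,-.262,.047),(.5395,-.262,.066),(.5395,-.262,.042),(.5395,-.25,.086)]:
    q=proj(c,p);print(p,q,(q-[220,225])*2.5)
E
```

```text
(0.5395, -0.262, 0.047) [297.90821305 294.35647958] [194.77053264 173.39119894]
(0.5395, -0.262, 0.066) [297.79557412 286.4271226 ] [194.4889353 153.5678065]
(0.5395, -0.262, 0.042) [297.93739927 296.41107901] [194.84349816 178.52769754]
(0.5395, -0.25, 0.086) [294.15105316 274.45796408] [185.37763291 123.6449102 ]
```

```bash
python3 - <<'E'
from h import *
s=camera('side')[:,:,::-1]
cv2.imwrite('pics/g2.png',cv2.resize(s[240:320,260:350],(720,600),interpolation=cv2.INTER_CUBIC))
E
```

```text
(no output)
```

View pics/g2.png

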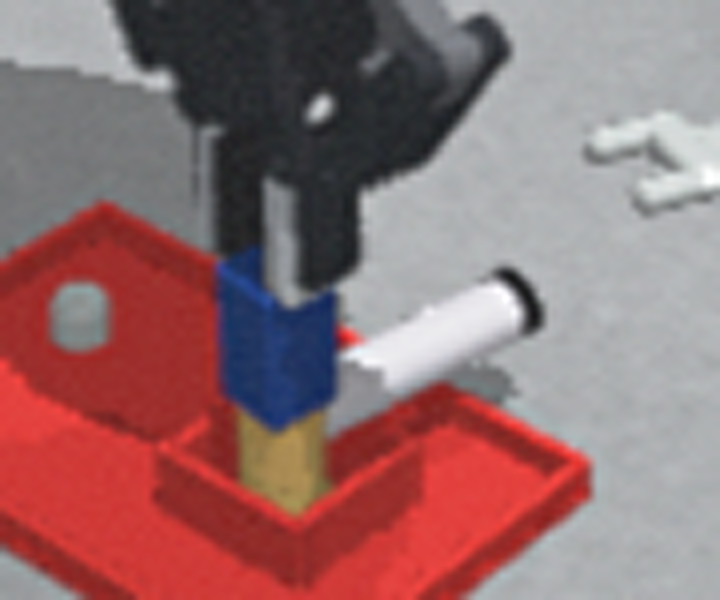

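Request:
arm_command:
  rows:
    - {"xyz": [0, 0, 0], "twist": [0, 0, 0]}
    - {"xyz": [0, 0, 0], "twist": [0, 0, 0]}
    - {"xyz": [0, 0, 0], "twist": [0, 0, 0]}
    - {"xyz": [0, 0, 0], "twist": [0, 0, 0]}
    - {"xyz": [0, 0, 0], "twist": [0, 0, 0]}
    - {"xyz": [0, 0, 0], "twist": [0, 0, 0]}
  hand: 0.3

```text
t: 5.23
tool_pos: [0.5392, -0.2497, 0.0465]
ee_rot: [-3.137, -0.166, 0.0]
force: [0.5, 0.5, 0.1]
width: 0.0555
```

```bash
python3 - <<'E'
exec(open('st.py').read())
s=camera('side')[:,:,::-1];t=camera('top')[:,:,::-1];w=camera('wrist')[:,:,::-1]
a=cv2.resize(s[225:325,250:350],(400,400),interpolation=2);b=cv2.resize(w[100:300,180:380],(400,400),interpolation=2)
cv2.imwrite('pics/g3.png',np.hstack([a,b]))
E
```

```text
t 5.2333 tcp [ 0.5392 -0.2497  0.0465] F [0.4549 0.4797 0.1352] w 0.05552433722369782 q [-0.054   0.7543  0.5862  1.8167 -0.5881  0.7515 -0.6151]
y az -83.94723104272799 z [-0.0001  0.     -1.    ]
```

View pics/g3.png

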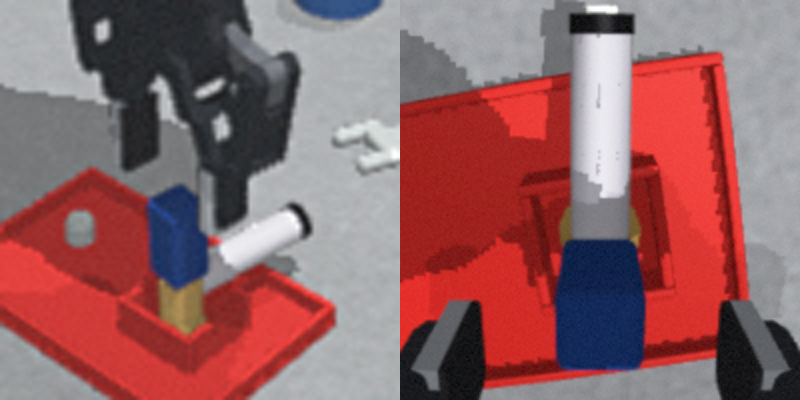

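```bash
python3 - <<'E'
from h import *
np.set_printoptions(precision=4,suppress=True)
s=monitor.get_state();M=tcpR(s).as_matrix();c=calibration('wrist')
cs=calibration('side')
for uvc,side in (((480,300),1),((722,302),-1),((437,388),1),((767,388),-1)):
    uv=(180+uvc[0]/2,100+uvc[1]/2); o,v=ray(c,uv,True); o=M.T@(o-s['tool_pos']);v=M.T@v
    for w in (.0277,-.0277):
        k=(w-o[1])/v[1]
        if k>0: print(uvc,'cam',o,'tip in tool frame',o+k*v)
for uvc in ((218,225),(240,215),(138,168)):
    uv=(250+uvc[0]/4,225+uvc[1]/4)
    o,v=ray(cs,uv);o=M.T@(o-s['tool_pos']);v=M.T@v
    for w in (.03,-.03): print('side',uvc,w,o+(w-o[1])/v[1]*v)
E
```

```text
(480, 300) cam [ 0.0678 -0.0001 -0.1804] tip in tool frame [ 0.0441  0.0277 -0.1246]
(722, 302) cam [ 0.0678 -0.0001 -0.1804] tip in tool frame [ 0.0565  0.0277 -0.1559]
(437, 388) cam [ 0.0678 -0.0001 -0.1804] tip in tool frame [ 0.0298  0.0277 -0.1172]
(767, 388) cam [ 0.0678 -0.0001 -0.1804] tip in tool frame [ 0.0538  0.0277 -0.1609]
side (218, 225) 0.03 [ 0.0004  0.03   -0.0419]
side (218, 225) -0.03 [ 0.0501 -0.03    0.0209]
side (240, 215) 0.03 [ 0.0134  0.03   -0.041 ]
side (240, 215) -0.03 [ 0.0648 -0.03    0.0219]
side (138, 168) 0.03 [-0.043   0.03   -0.0944]
side (138, 168) -0.03 [ 0.0009 -0.03   -0.0386]
```

Request:
arm_command:
  rows:
    - {"xyz": [0, 0, -0.25], "twist": [0, 0, 0]}
    - {"xyz": [0, 0, -0.25], "twist": [0, 0, 0]}
    - {"xyz": [0, 0, -0.25], "twist": [0, 0, 0]}
    - {"xyz": [0, 0, 0], "twist": [0, 0, 0]}
    - {"xyz": [0, 0, 0], "twist": [0, 0, 0]}

```text
t: 5.8
tool_pos: [0.5386, -0.2496, 0.0156]
ee_rot: [-3.137, -0.166, 0.003]
force: [0.6, 0.1, 0.2]
width: 0.0557
```

```bash
python3 - <<'E'
exec(open('st.py').read())
s=camera('side')[:,:,::-1];w=camera('wrist')[:,:,::-1]
a=cv2.resize(s[225:325,250:350],(400,400),interpolation=2);b=cv2.resize(w[100:300,180:380],(400,400),interpolation=2)
cv2.imwrite('pics/g4.png',np.hstack([a,b]))
E
```

```text
t 5.8 tcp [ 0.5386 -0.2496  0.0156] F [0.5769 0.0818 0.2425] w 0.055719404625392856 q [-0.0305  0.7964  0.5496  1.8266 -0.6192  0.6986 -0.5909]
y az -83.95852560059778 z [-0.0017  0.0005 -1.    ]
```

View pics/g4.png

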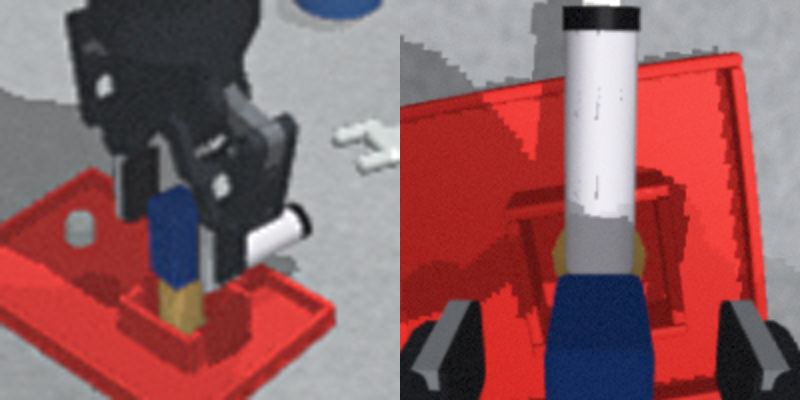

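Request:
arm_command:
  rows:
    - {"xyz": [0, 0, 0], "twist": [0, 0, 0]}
    - {"xyz": [0, 0, 0], "twist": [0, 0, 0]}
    - {"xyz": [0, 0, 0], "twist": [0, 0, 0]}
    - {"xyz": [0, 0, 0], "twist": [0, 0, 0]}
    - {"xyz": [0, 0, 0], "twist": [0, 0, 0]}
    - {"xyz": [0, 0, 0], "twist": [0, 0, 0]}
    - {"xyz": [0, 0, 0], "twist": [0, 0, 0]}
    - {"xyz": [0, 0, 0], "twist": [0, 0, 0]}
  hand: -1

```text
t: 6.57
tool_pos: [0.5395, -0.2498, 0.017]
ee_rot: [3.137, 0.166, 0.001]
force: [-1.1, 0.4, 6.6]
width: 0.021
```

```bash
python3 st.py
```

```text
t 6.5667 tcp [ 0.5395 -0.2498  0.017 ] F [-1.115   0.4115  6.5702] w 0.020950141228865918 q [-0.0311  0.7944  0.5505  1.826  -0.619   0.6989 -0.5909]
y az -83.94489958021845 z [ 0.0006 -0.0001 -1.    ]
```

Request:
arm_command:
  rows:
    - {"xyz": [0, 0, 0.1], "twist": [0, 0, 0]}
    - {"xyz": [0, 0, 0.3], "twist": [0, 0, 0]}
    - {"xyz": [0, 0, 0.5], "twist": [0, 0, 0]}
    - {"xyz": [0, 0, 0.8], "twist": [0, 0, 0]}
    - {"xyz": [0, 0, 0.8], "twist": [0, 0, 0]}
    - {"xyz": [0, 0, 0.8], "twist": [0, 0, 0]}
    - {"xyz": [0, 0, 0.8], "twist": [0, 0, 0]}
    - {"xyz": [0, 0, 0.5], "twist": [0, 0, 0]}

```text
t: 7.23
tool_pos: [0.5394, -0.2503, 0.2045]
ee_rot: [3.136, 0.165, 0.004]
force: [0.4, 0.1, -3.9]
width: 0.0206
```

Request:
arm_command:
  rows:
    - {"xyz": [0, 0.3, 0], "twist": [0, 0, 0]}
    - {"xyz": [0, 0.7, 0], "twist": [0, 0, 0]}
    - {"xyz": [0, 0.8, 0], "twist": [0, 0, 0]}
    - {"xyz": [0, 0.8, 0], "twist": [0, 0, 0]}
    - {"xyz": [0, 0.8, 0], "twist": [0, 0, 0]}
    - {"xyz": [0, 0.8, 0], "twist": [0, 0, 0]}
    - {"xyz": [0, 0.8, 0], "twist": [0, 0, 0]}
    - {"xyz": [0, 0.8, 0], "twist": [0, 0, 0]}

```text
t: 7.9
tool_pos: [0.5382, -0.0156, 0.2003]
ee_rot: [-3.137, -0.166, 0.001]
force: [0.1, -0.6, -2.8]
width: 0.0212
```

Request:
arm_command:
  rows:
    - {"xyz": [0, 0.8, 0], "twist": [0, 0, 0]}
    - {"xyz": [0, 0.8, 0], "twist": [0, 0, 0]}
    - {"xyz": [0, 0.8, 0], "twist": [0, 0, 0]}
    - {"xyz": [0, 0.8, 0], "twist": [0, 0, 0]}
    - {"xyz": [0, 0.8, 0], "twist": [0, 0, 0]}
    - {"xyz": [0, 0.7, 0], "twist": [0, 0, 0]}
    - {"xyz": [0, 0.5, 0], "twist": [0, 0, 0]}
    - {"xyz": [0, 0, 0], "twist": [0, 0, 0]}

```text
t: 8.57
tool_pos: [0.5378, 0.1955, 0.1997]
ee_rot: [-3.136, -0.175, 0.002]
force: [-0.3, 0.8, -3.5]
width: 0.0212
```

```bash
python3 - <<'E'
exec(open('st.py').read())
c=calibration('wrist');cv2.imwrite('pics/w5.png',camera('wrist')[:,:,::-1]);np.save('w5.npy',c,allow_pickle=True)
for p in [(.6276,.2297,.104),(.630,.232,.0974)]:print(proj(c,p,True))
E
```

```text
t 8.5667 tcp [0.5378 0.1955 0.1997] F [-0.2757  0.7812 -3.5287] w 0.021170158270091995 q [-0.9699  0.5395  0.7613  1.7608 -0.4312  1.0171 -1.506 ]
y az -83.62045914591701 z [-0.0016  0.0008 -1.    ]
[251.3629  92.4051]
[249.6795  90.1154]
```

View pics/w5.png

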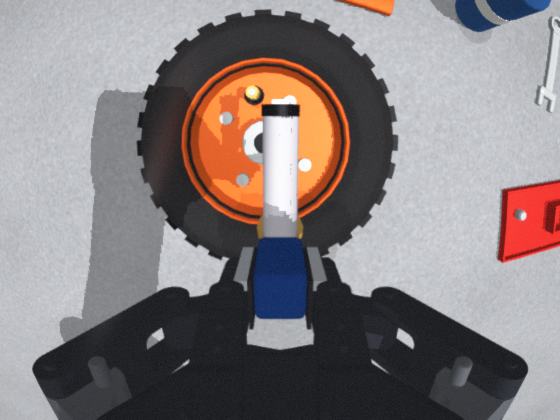

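```bash
python3 - <<'E'
from h import *
np.set_printoptions(precision=4,suppress=True)
c=np.load('w5.npy',allow_pickle=True).item();i=cv2.imread('pics/w5.png')
cr=i[84:106,240:268];h=cv2.cvtColor(cr,cv2.COLOR_BGR2HSV)
m=cv2.inRange(h,(17,60,70),(40,255,255));print('\n'.join(''.join('#' if v else '.' for v in r) for r in m))
ys,xs=np.nonzero(m);uv=(xs.mean()+240,ys.mean()+84);print(uv)
t=cv2.imread('pics/top0.png');k=cv2.cvtColor(t[205:225,125:150],cv2.COLOR_BGR2HSV);mm=cv2.inRange(k,(17,60,70),(40,255,255));print('\n'.join(''.join('#' if v else '.' for v in r) for r in mm))
s=cv2.imread('pics/side0.png');k=cv2.cvtColor(s[165:195,220:240],cv2.COLOR_BGR2HSV);mm=cv2.inRange(k,(14,60,70),(40,255,255));print('\n'.join(''.join('#' if v else '.' for v in r) for r in mm))
rw=ray(c,uv,True);print(tri(rw,ray(calibration('top'),(134,213.5))),tri(rw,ray(calibration('side'),(229.6,171))))
for z in (.092,.1,.108,.116):print(onz(c,uv,z,True))
E
```

```text
............................
...........###..............
........########............
.......###########..........
.......###...######.........
......###......####.........
......##.......#####........
......##........####........
.....###........####........
.....###.......######.......
.....####.....#######.......
.....###############........
......##############........
.......#############........
........###########.........
..........#######...........
...........#.##.............
............................
............................
............................
............................
............................
(np.float64(252.74468085106383), np.float64(92.95744680851064))
.........................
.........................
.........................
.........................
.........................
.........................
.........................
.........###.............
...........###...........
...........#####.........
..........#######........
...........######........
............####.........
..............#..........
.........................
........
[... 280 characters left out ...]
#........
........###.........
.......#####........
.......######.......
........#####.......
........####........
........####........
....................
....................
....................
....................
....................
....................
....................
....................
....................
....................
....................
....................
....................
....................
....................
....................
(array([0.6269, 0.2282, 0.108 ]), np.float64(0.00013850763209287298)) (array([0.6287, 0.2285, 0.0989]), np.float64(0.00230869548164446))
[0.6282 0.2296 0.092 ]
[0.6275 0.2289 0.1   ]
[0.6269 0.2281 0.108 ]
[0.6263 0.2274 0.116 ]
```

```bash
python3 - <<'E'
from h import *
np.set_printoptions(precision=4,suppress=True)
c=np.load('w5.npy',allow_pickle=True).item();i=cv2.imread('pics/w5.png').astype(int)
tcp=np.array([.5378,.1955,.1997]);a=np.radians(-83.62+90);X=np.array([np.cos(a),np.sin(a)])
Y=np.array([np.sin(a),-np.cos(a)])
col=i[:,274:287].mean(1);print([(r,*col[r].astype(int)) for r in list(range(94,122,2))+list(range(232,324,3))])
def tool(uv,dz):
    d=(onz(c,uv,tcp[2]+dz,True)-tcp)[:2];return d@X*1e3,d@Y*1e3
for r in (260,264,268,272,314,318):print('top face row',r,tool((280,r),.069))
for r in (98,100,102,104,106,115,118):print('barrel end row',r,'upper',tool((281,r),.026),'mid',tool((281,r),.017))
E
```

```text
[(94, np.int64(82), np.int64(165), np.int64(255)), (96, np.int64(98), np.int64(171), np.int64(253)), (98, np.int64(153), np.int64(193), np.int64(252)), (100, np.int64(254), np.int64(254), np.int64(254)), (102, np.int64(255), np.int64(255), np.int64(255)), (104, np.int64(136), np.int64(136), np.int64(136)), (106, np.int64(53), np.int64(50), np.int64(50)), (108, np.int64(54), np.int64(52), np.int64(52)), (110, np.int64(55), np.int64(52), np.int64(51)), (112, np.int64(54), np.int64(51), np.int64(51)), (114, np.int64(55), np.int64(53), np.int64(52)), (116, np.int64(152), np.int64(144), np.int64(146)), (118, np.int64(242), np.int64(237), np.int64(238)), (120, np.int64(250), np.int64(247), np.int64(248)), (232, np.int64(158), np.int64(150), np.int64(152)), (235, np.int64(157), np.int64(149), np.int64(151)), (238, np.int64(91), np.int64(47), np.int64(29)), (241, np.int64(88), np.int64(42), np.int64(18)), (244, np.int64(88), np.int64(43), np.int64(19)), (247, np.int64(88), np.int64(42), np.int64(18)), (250, np.int64(88), np.int64(41), np.int64(18)), (253, np.int64(89), np.int64(42), np.int64
[... 2050 characters left out ...]
19)) mid (np.float64(77.86785650962278), np.float64(0.4717068474258349))
barrel end row 104 upper (np.float64(76.37748352754934), np.float64(0.44802320400672757)) mid (np.float64(76.8600053007274), np.float64(0.4720097395468995))
barrel end row 106 upper (np.float64(75.4257901889293), np.float64(0.44832358155807267)) mid (np.float64(75.85281852143733), np.float64(0.4723276321770434))
barrel end row 115 upper (np.float64(71.14899790521153), np.float64(0.44985115132984255)) mid (np.float64(71.32664557146578), np.float64(0.4739442748665838))
barrel end row 118 upper (np.float64(69.72476217582096), np.float64(0.4504245312166465)) mid (np.float64(69.8193623542535), np.float64(0.4745510886563524))
```

Request:
arm_command:
  rows:
    - {"xyz": [0.5, -0.1, -0.3], "twist": [0, 0, 0]}
    - {"xyz": [0.6, 0, -0.4], "twist": [0, 0, 0]}
    - {"xyz": [0.1, 0, -0.2], "twist": [0, 0, 0]}
    - {"xyz": [0, 0, 0], "twist": [0, 0, 0]}
    - {"xyz": [0, 0, 0], "twist": [0, 0, 0]}
    - {"xyz": [0, 0, 0], "twist": [0, 0, 0]}

```text
t: 9.12
tool_pos: [0.5867, 0.1859, 0.1652]
ee_rot: [-3.137, -0.165, 0.0]
force: [0.2, -0.3, -2.6]
width: 0.0209
```

```bash
python3 - <<'E'
exec(open('st.py').read())
c=calibration('wrist');w=camera('wrist')[:,:,::-1].copy();cv2.imwrite('pics/w6.png',w)
np.save('w6.npy',c,allow_pickle=True)
u=proj(c,(.6272,.2286,.103),True).astype(int);print(u)
k=cv2.cvtColor(w[u[1]-20:u[1]+20,u[0]-20:u[0]+20],cv2.COLOR_BGR2HSV);mm=cv2.inRange(k,(17,60,70),(40,255,255));print('\n'.join(''.join('#' if v else '.' for v in r) for r in mm))
E
```

```text
t 9.1167 tcp [0.5867 0.1859 0.1652] F [ 0.2496 -0.3046 -2.591 ] w 0.020893082974287148 q [-0.8611  0.6451  0.7149  1.6803 -0.4869  1.0021 -1.4426]
y az -83.98407541944526 z [-0.0001  0.0001 -1.    ]
[229 153]
........................................
........................................
........................................
........................................
........................................
........................................
........................................
........................................
........................................
..................########..............
................############............
................#############...........
...............##############...........
..............################..........
.............#####..##########..........
.............###......########..........
.............##........#######..........
.............##........#######..........
.............##........#######..........
.............##........######...........
..............##.......######...........
..............###.....######............
...............############.............
................#########...............
..................#####.................
........................................
........................................
........................................
........................................
........................................
........................................
........................................
........................................
........................................
........................................
........................................
........................................
........................................
........................................
........................................
```

```bash
python3 - <<'E'
from h import *
np.set_printoptions(precision=4,suppress=True)
c5=np.load('w5.npy',allow_pickle=True).item();c6=np.load('w6.npy',allow_pickle=True).item()
a=ray(c6,(229.2,151),True)
print(tri(ray(c5,(251.8,92.8),True),a),tri(a,ray(calibration('top'),(134,213.5))),tri(a,ray(calibration('side'),(230,169.5))))
for z in (.092,.1,.104,.108,.116):print(onz(c6,(229.2,151),z,True))
E
```

```text
(array([0.628 , 0.2301, 0.0944]), np.float64(0.00028964113750191956)) (array([0.6283, 0.2294, 0.1029]), np.float64(0.0017745538478515929)) (array([0.6301, 0.228 , 0.1036]), np.float64(0.0024760415111254952))
[0.6277 0.2303 0.092 ]
[0.6286 0.2291 0.1   ]
[0.629  0.2285 0.104 ]
[0.6294 0.2279 0.108 ]
[0.6302 0.2268 0.116 ]
```

Request:
arm_command:
  rows:
    - {"xyz": [0.5, 0.5, 0], "twist": [0, 0, 0]}
    - {"xyz": [0.5, 0.56, 0], "twist": [0, 0, 0]}
    - {"xyz": [0, 0, 0], "twist": [0, 0, 0]}
    - {"xyz": [0, 0, 0], "twist": [0, 0, 0]}
    - {"xyz": [0, 0, 0], "twist": [0, 0, 0]}

```text
t: 9.58
tool_pos: [0.6268, 0.2283, 0.165]
ee_rot: [3.137, 0.166, 0.0]
force: [-0.1, -1.6, -3.1]
width: 0.0212
```

```bash
python3 st.py
```

```text
t 9.5833 tcp [0.6268 0.2283 0.165 ] F [-0.1296 -1.6272 -3.1126] w 0.02119788792529666 q [-0.8513  0.7256  0.6996  1.5313 -0.5078  1.0726 -1.4947]
y az -83.94861496766201 z [ 0.0001 -0.0001 -1.    ]
```

Request:
arm_command:
  rows:
    - {"xyz": [0.02, 0.02, -0.2], "twist": [0, 0, 0]}
    - {"xyz": [0, 0, -0.3], "twist": [0, 0, 0]}
    - {"xyz": [0, 0, -0.2], "twist": [0, 0, 0]}
    - {"xyz": [0, 0, 0], "twist": [0, 0, 0]}
    - {"xyz": [0, 0, 0], "twist": [0, 0, 0]}

```text
t: 10.0
tool_pos: [0.6276, 0.2292, 0.1358]
ee_rot: [3.137, 0.165, -0.002]
force: [-0.0, -0.7, -2.8]
width: 0.0212
```

```bash
python3 - <<'E'
exec(open('st.py').read())
s=camera('side')[:,:,::-1];w=camera('wrist')[:,:,::-1]
a=cv2.resize(s[130:210,190:270],(400,400),interpolation=2);b=cv2.resize(w[60:340,180:380],(400,400))
cv2.imwrite('pics/p1.png',np.hstack([a,b]))
E
```

```text
t 10.0 tcp [0.6276 0.2292 0.1358] F [-0.0074 -0.6692 -2.8203] w 0.021198704041540315 q [-0.8406  0.7572  0.679   1.552  -0.5291  1.0243 -1.4799]
y az -83.95989416310749 z [-0.0012 -0.0006 -1.    ]
```

View pics/p1.png

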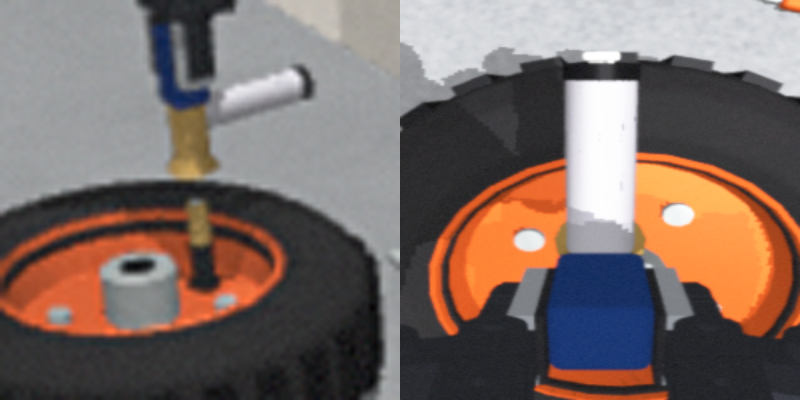

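```bash
python3 - <<'E'
from h import *
c=calibration('side')
f=lambda p:((proj(c,p)-[190,130])*5).round(1)
for z in(.05,.10,.123,.15,.165,.2):print(z,f((.628,.2292,z)))
# lateral sensitivity
print(f((.633,.2292,.12))-f((.628,.2292,.12)),f((.628,.2342,.12))-f((.628,.2292,.12)))
i=cv2.imread('pics/p1.png')[:,:400];h=cv2.cvtColor(i,cv2.COLOR_BGR2HSV)
m=cv2.inRange(h,(17,70,60),(40,255,255));b=cv2.inRange(h,(105,120,40),(130,255,255))
for r in range(100,245,6):
    x=np.nonzero(m[r,120:260])[0]+120;y=np.nonzero(b[r,120:260])[0]+120
    print(r,(x.min(),x.max(),(x.min()+x.max())/2) if len(x) else '',(y.min(),y.max()) if len(y) else '')
E
```

```text
0.05 [202.3 284.1]
0.1 [194.1 203.4]
0.123 [190.2 165.1]
0.15 [185.5 119.2]
0.165 [182.8  93.2]
0.2 [176.5  31.1]
[ 8.2 -2. ] [-3.7 -2.9]
100  (np.int64(168), np.int64(204))
106  (np.int64(177), np.int64(185))
112 (np.int64(169), np.int64(204), np.float64(186.5)) 
118 (np.int64(170), np.int64(205), np.float64(187.5)) 
124 (np.int64(171), np.int64(206), np.float64(188.5)) 
130 (np.int64(172), np.int64(206), np.float64(189.0)) 
136 (np.int64(172), np.int64(207), np.float64(189.5)) 
142 (np.int64(174), np.int64(207), np.float64(190.5)) 
148 (np.int64(175), np.int64(208), np.float64(191.5)) 
154 (np.int64(175), np.int64(209), np.float64(192.0)) 
160 (np.int64(172), np.int64(214), np.float64(193.0)) 
166 (np.int64(169), np.int64(216), np.float64(192.5)) 
172 (np.int64(170), np.int64(208), np.float64(189.0)) 
178 (np.int64(177), np.int64(197), np.float64(187.0)) 
184  
190  
196  
202 (np.int64(186), np.int64(204), np.float64(195.0)) 
208 (np.int64(187), np.int64(209), np.float64(198.0)) 
214 (np.int64(191), np.int64(206), np.float64(198.5)) 
220 (np.int64(190), np.int64(206), np.float64(198.0)) 
226 (np.int64(187), np.int64(210), np.float64(198.5)) 
232 (np.int64(190), np.int64(212), np.float64(201.0)) 
238 (np.int64(192), np.int64(207), np.float64(199.5)) 
244 (np.int64(192), np.int64(208), np.float64(200.0))
```

Request:
arm_command:
  rows:
    - {"xyz": [0, 0, -0.15], "twist": [0, 0, 0]}
    - {"xyz": [0, 0, -0.1], "twist": [0, 0, 0]}
    - {"xyz": [0, 0, -0.1], "twist": [0, 0, 0]}
    - {"xyz": [0, 0, 0], "twist": [0, 0, 0]}
    - {"xyz": [0, 0, 0], "twist": [0, 0, 0]}

```text
t: 10.52
tool_pos: [0.6279, 0.2294, 0.1223]
ee_rot: [3.137, 0.166, -0.001]
force: [-0.0, 0.1, -3.1]
width: 0.021
```

Request:
arm_command:
  rows:
    - {"xyz": [0, 0, -0.05], "twist": [0, 0, 0]}
    - {"xyz": [0, 0, -0.05], "twist": [0, 0, 0]}
    - {"xyz": [0, 0, 0], "twist": [0, 0, 0]}

```text
t: 10.77
tool_pos: [0.6279, 0.2295, 0.1183]
ee_rot: [3.137, 0.166, -0.0]
force: [-0.4, -0.0, -3.9]
width: 0.0215
```

Request:
arm_command:
  rows:
    - {"xyz": [0, 0, -0.05], "twist": [0, 0, 0]}
    - {"xyz": [0, 0, -0.05], "twist": [0, 0, 0]}
    - {"xyz": [0, 0, 0], "twist": [0, 0, 0]}

```text
t: 11.02
tool_pos: [0.6279, 0.2295, 0.1141]
ee_rot: [3.137, 0.166, -0.001]
force: [0.3, -0.5, -3.0]
width: 0.0213
```

Request:
arm_command:
  rows:
    - {"xyz": [0, 0, -0.05], "twist": [0, 0, 0]}
    - {"xyz": [0, 0, -0.05], "twist": [0, 0, 0]}
    - {"xyz": [0, 0, 0], "twist": [0, 0, 0]}

```text
t: 11.27
tool_pos: [0.6279, 0.2295, 0.1102]
ee_rot: [3.137, 0.166, -0.001]
force: [-0.6, -0.5, -3.5]
width: 0.0214
```

Request:
arm_command:
  rows:
    - {"xyz": [0, 0, -0.05], "twist": [0, 0, 0]}
    - {"xyz": [0, 0, 0], "twist": [0, 0, 0]}

```text
t: 11.43
tool_pos: [0.6279, 0.2295, 0.1083]
ee_rot: [3.137, 0.166, -0.0]
force: [0.0, 0.8, -3.6]
width: 0.0209
```

Request:
arm_command:
  rows:
    - {"xyz": [0, 0, -0.05], "twist": [0, 0, 0]}
    - {"xyz": [0, 0, 0], "twist": [0, 0, 0]}

```text
t: 11.6
tool_pos: [0.628, 0.2295, 0.1063]
ee_rot: [3.137, 0.166, -0.0]
force: [0.5, 0.4, -2.1]
width: 0.0209
```

Request:
arm_command:
  rows:
    - {"xyz": [0, 0, -0.05], "twist": [0, 0, 0]}
    - {"xyz": [0, 0, 0], "twist": [0, 0, 0]}

```text
t: 11.77
tool_pos: [0.6282, 0.2295, 0.1045]
ee_rot: [-3.137, -0.166, -0.0]
force: [0.8, 0.2, 0.9]
width: 0.0213
```

Request:
arm_command:
  rows:
    - {"xyz": [0, 0, -0.05], "twist": [0, 0, 0]}
    - {"xyz": [0, 0, 0], "twist": [0, 0, 0]}

```text
t: 11.93
tool_pos: [0.6282, 0.2295, 0.1026]
ee_rot: [-3.137, -0.166, -0.0]
force: [-0.1, 0.1, 4.1]
width: 0.021
```

Request:
arm_command:
  rows:
    - {"xyz": [0, 0, -0.05], "twist": [0, 0, 0]}
    - {"xyz": [0, 0, 0], "twist": [0, 0, 0]}

```text
t: 12.1
tool_pos: [0.6281, 0.2295, 0.1005]
ee_rot: [-3.137, -0.166, -0.0]
force: [0.7, 0.2, 2.4]
width: 0.0212
```

Request:
arm_command:
  rows:
    - {"xyz": [0, 0, -0.05], "twist": [0, 0, 0]}
    - {"xyz": [0, 0, 0], "twist": [0, 0, 0]}

```text
t: 12.27
tool_pos: [0.6281, 0.2295, 0.0983]
ee_rot: [3.137, 0.166, 0.0]
force: [0.7, -0.0, 2.4]
width: 0.021
```

Request:
arm_command:
  rows:
    - {"xyz": [0, 0, -0.025], "twist": [0, 0, 0]}
    - {"xyz": [0, 0, 0], "twist": [0, 0, 0]}

```text
t: 12.43
tool_pos: [0.6281, 0.2295, 0.0975]
ee_rot: [-3.137, -0.166, -0.0]
force: [0.7, 0.8, 3.0]
width: 0.0209
```

Request:
arm_command:
  rows:
    - {"xyz": [0, 0, -0.02], "twist": [0, 0, 0]}
    - {"xyz": [0, 0, 0], "twist": [0, 0, 0]}

```text
t: 12.6
tool_pos: [0.6281, 0.2295, 0.0967]
ee_rot: [-3.137, -0.166, -0.0]
force: [0.7, -0.2, 2.9]
width: 0.0208
```

Request:
arm_command:
  rows:
    - {"xyz": [0, 0, -0.015], "twist": [0, 0, 0]}
    - {"xyz": [0, 0, 0], "twist": [0, 0, 0]}

```text
t: 12.77
tool_pos: [0.6282, 0.2295, 0.0965]
ee_rot: [-3.137, -0.166, -0.001]
force: [-1.5, -1.3, 7.5]
width: 0.0212
```

Request:
arm_command:
  rows:
    - {"xyz": [0, 0, -0.01], "twist": [0, 0, 0]}
    - {"xyz": [0, 0, 0], "twist": [0, 0, 0]}
    - {"xyz": [0, 0, 0], "twist": [0, 0, 0]}
    - {"xyz": [0, 0, 0], "twist": [0, 0, 0]}

```text
t: 13.1
tool_pos: [0.6283, 0.2295, 0.0964]
ee_rot: [-3.137, -0.166, -0.001]
force: [-1.0, 0.2, 10.9]
width: 0.0213
```

Request:
arm_command:
  rows:
    - {"xyz": [0, 0, -0.01], "twist": [0, 0, 0]}
    - {"xyz": [0, 0, 0], "twist": [0, 0, 0]}
    - {"xyz": [0, 0, 0], "twist": [0, 0, 0]}
    - {"xyz": [0, 0, 0], "twist": [0, 0, 0]}
    - {"xyz": [0, 0, 0], "twist": [0, 0, 0]}
    - {"xyz": [0, 0, 0], "twist": [0, 0, 0]}
    - {"xyz": [0, 0, 0], "twist": [0, 0, 0]}
    - {"xyz": [0, 0, 0], "twist": [0, 0, 0]}

```text
t: 13.77
tool_pos: [0.6285, 0.2296, 0.0963]
ee_rot: [-3.137, -0.166, -0.002]
force: [-2.0, -0.5, 15.0]
width: 0.0209
```

Request:
arm_command:
  rows:
    - {"xyz": [0, 0, 0], "twist": [0, 0, 0]}
    - {"xyz": [0, 0, 0], "twist": [0, 0, 0]}
    - {"xyz": [0, 0, 0], "twist": [0, 0, 0]}
    - {"xyz": [0, 0, 0], "twist": [0, 0, 0]}
    - {"xyz": [0, 0, 0], "twist": [0, 0, 0]}
    - {"xyz": [0, 0, 0], "twist": [0, 0, 0]}

```text
t: 14.27
tool_pos: [0.6285, 0.2296, 0.0964]
ee_rot: [-3.137, -0.166, -0.002]
force: [-2.1, -0.5, 15.5]
width: 0.0209
```

```bash
python3 - <<'E'
exec(open('st.py').read())
w=camera('wrist')[:,:,::-1];cv2.imwrite('pics/w7.png',w)
col=w[40:130,274:287].astype(int).mean(1).astype(int);print([(40+r,*col[r]) for r in range(0,90,3)])
E
```

```text
t 14.2667 tcp [0.6285 0.2296 0.0964] F [-2.1209 -0.4955 15.4662] w 0.02089894550266699 q [-0.8248  0.7995  0.649   1.5797 -0.5603  0.9543 -1.4561]
y az -83.94767052533768 z [ 0.001   0.0007 -1.    ]
[(40, np.int64(224), np.int64(221), np.int64(219)), (43, np.int64(223), np.int64(220), np.int64(218)), (46, np.int64(225), np.int64(221), np.int64(220)), (49, np.int64(225), np.int64(222), np.int64(220)), (52, np.int64(224), np.int64(221), np.int64(219)), (55, np.int64(226), np.int64(223), np.int64(221)), (58, np.int64(230), np.int64(226), np.int64(225)), (61, np.int64(226), np.int64(223), np.int64(221)), (64, np.int64(228), np.int64(224), np.int64(222)), (67, np.int64(229), np.int64(228), np.int64(227)), (70, np.int64(255), np.int64(255), np.int64(255)), (73, np.int64(249), np.int64(250), np.int64(250)), (76, np.int64(254), np.int64(254), np.int64(254)), (79, np.int64(254), np.int64(254), np.int64(254)), (82, np.int64(254), np.int64(254), np.int64(254)), (85, np.int64(161), np.int64(156), np.int64(155)), (88, np.int64(255), np.int64(255), np.int64(255)), (91, np.int64(255), np.int64(255), np.int64(255)), (94, np.int64(239), np.int64(235), np.int64(235)), (97, np.int64(254), np.int64(254), np.int64(254)), (100, np.int64(254), np.int64(254), np.int64(254)), (103, np.int64(242), np.int64(242), np.int64(242)), (106, np.int64(66), np.int64(62), np.int64(62)), (109, np.int64(66), np.int64(62), np.int64(62)), (112, np.int64(66), np.int64(63), np.int64(63)), (115, np.int64(96), np.int64(91), np.int64(92)), (118, np.int64(254), np.int64(253), np.int64(253)), (121, np.int64(254), np.int64(253), np.int64(254)), (124, np.int64(254), np.int64(254), np.int64(254)), (127, np.int64(254), np.int64(253), np.int64(254))]
```

Request:
arm_command:
  rows:
    - {"xyz": [0, 0, 0.1], "twist": [0, 0, 0]}
    - {"xyz": [0, 0, 0.2], "twist": [0, 0, 0]}
    - {"xyz": [0, 0, 0.3], "twist": [0, 0, 0]}
    - {"xyz": [0, 0, 0.6], "twist": [0, 0, 0]}
    - {"xyz": [0, 0, 0.7], "twist": [0, 0, 0]}
    - {"xyz": [0, 0, 0.7], "twist": [0, 0, 0]}
    - {"xyz": [-0.4, -0.3, 0.1], "twist": [0, 0, 0]}
    - {"xyz": [-0.6, -0.6, 0], "twist": [0, 0, 0]}

```text
t: 14.98
tool_pos: [0.589, 0.1954, 0.2052]
ee_rot: [-3.136, -0.171, -0.004]
force: [-0.1, 0.1, -4.3]
width: 0.021
```

Request:
arm_command:
  rows:
    - {"xyz": [-0.6, -0.8, 0], "twist": [0, 0, 0]}
    - {"xyz": [-0.6, -0.8, 0], "twist": [0, 0, 0]}
    - {"xyz": [0, -0.8, 0], "twist": [0, 0, 0]}
    - {"xyz": [0, -0.8, 0], "twist": [0, 0, 0]}
    - {"xyz": [0, -0.8, 0], "twist": [0, 0, 0]}
    - {"xyz": [0, -0.8, 0], "twist": [0, 0, 0]}
    - {"xyz": [0, -0.8, 0], "twist": [0, 0, 0]}
    - {"xyz": [0, -0.8, 0], "twist": [0, 0, 0]}

```text
t: 15.65
tool_pos: [0.5395, -0.064, 0.204]
ee_rot: [-3.137, -0.166, 0.0]
force: [1.3, -0.0, -4.3]
width: 0.0212
```

Request:
arm_command:
  rows:
    - {"xyz": [0, -0.8, 0], "twist": [0, 0, 0]}
    - {"xyz": [0, -0.8, 0], "twist": [0, 0, 0]}
    - {"xyz": [0, -0.8, 0], "twist": [0, 0, 0]}
    - {"xyz": [0, -0.8, 0], "twist": [0, 0, 0]}
    - {"xyz": [0, -0.6, 0], "twist": [0, 0, 0]}
    - {"xyz": [0, -0.4, 0], "twist": [0, 0, 0]}
    - {"xyz": [0, 0, 0], "twist": [0, 0, 0]}
    - {"xyz": [0, 0, 0], "twist": [0, 0, 0]}

```text
t: 16.32
tool_pos: [0.5395, -0.2312, 0.2037]
ee_rot: [-3.137, -0.163, 0.001]
force: [0.3, 0.6, -4.2]
width: 0.0212
```

```bash
python3 st.py
```

```text
t 16.3167 tcp [ 0.5395 -0.2312  0.2037] F [ 0.2842  0.6191 -4.2386] w 0.021179310701832096 q [-0.1965  0.5562  0.7486  1.7181 -0.4299  1.0393 -0.7671]
y az -84.05267266588461 z [-0.0004  0.0002 -1.    ]
```

Request:
arm_command:
  rows:
    - {"xyz": [0, -0.3, 0], "twist": [0, 0, 0]}
    - {"xyz": [0, -0.17, -0.3], "twist": [0, 0, 0]}
    - {"xyz": [0, 0, -0.8], "twist": [0, 0, 0]}
    - {"xyz": [0, 0, -0.8], "twist": [0, 0, 0]}
    - {"xyz": [0, 0, -0.8], "twist": [0, 0, 0]}
    - {"xyz": [0, 0, -0.6], "twist": [0, 0, 0]}
    - {"xyz": [0, 0, 0], "twist": [0, 0, 0]}
    - {"xyz": [0, 0, 0], "twist": [0, 0, 0]}

```text
t: 16.98
tool_pos: [0.5394, -0.2492, 0.0708]
ee_rot: [-3.137, -0.166, 0.003]
force: [0.5, -1.0, -3.0]
width: 0.0213
```

```bash
python3 - <<'E'
exec(open('st.py').read())
s=camera('side')[:,:,::-1];w=camera('wrist')[:,:,::-1]
a=cv2.resize(s[225:325,250:350],(400,400),interpolation=2);b=cv2.resize(w[60:340,180:380],(400,400))
cv2.imwrite('pics/r1.png',np.hstack([a,b]))
E
```

```text
t 16.9833 tcp [ 0.5394 -0.2492  0.0708] F [ 0.5007 -1.0335 -3.0373] w 0.02131546892313232 q [-0.0759  0.725   0.6191  1.8043 -0.566   0.799  -0.6332]
y az -83.94673543719054 z [-0.0021  0.0003 -1.    ]
```

View pics/r1.png

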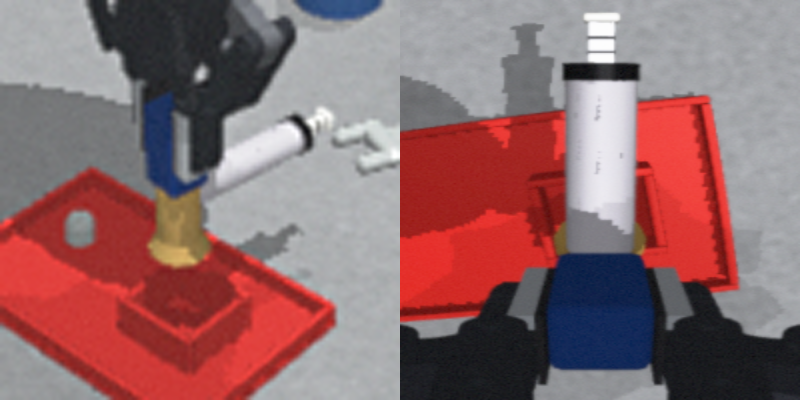

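Request:
arm_command:
  rows:
    - {"xyz": [0, -0.01, -0.3], "twist": [0, 0, 0]}
    - {"xyz": [0, 0, -0.3], "twist": [0, 0, 0]}
    - {"xyz": [0, 0, -0.3], "twist": [0, 0, 0]}
    - {"xyz": [0, 0, -0.15], "twist": [0, 0, 0]}
    - {"xyz": [0, 0, 0], "twist": [0, 0, 0]}
    - {"xyz": [0, 0, 0], "twist": [0, 0, 0]}

```text
t: 17.58
tool_pos: [0.5398, -0.2498, 0.029]
ee_rot: [-3.137, -0.166, 0.001]
force: [0.2, 0.6, -2.9]
width: 0.0214
```

Request:
arm_command:
  rows:
    - {"xyz": [0, 0, -0.06], "twist": [0, 0, 0]}
    - {"xyz": [0, 0, -0.02], "twist": [0, 0, 0]}
    - {"xyz": [0, 0, 0], "twist": [0, 0, 0]}

```text
t: 17.83
tool_pos: [0.5402, -0.2497, 0.0263]
ee_rot: [3.137, 0.166, 0.0]
force: [-0.0, -1.0, -3.7]
width: 0.021
```

Request:
arm_command:
  rows:
    - {"xyz": [0, 0, -0.05], "twist": [0, 0, 0]}
    - {"xyz": [0, 0, -0.05], "twist": [0, 0, 0]}
    - {"xyz": [0, 0, -0.05], "twist": [0, 0, 0]}
    - {"xyz": [0, 0, 0], "twist": [0, 0, 0]}

```text
t: 18.17
tool_pos: [0.5399, -0.2496, 0.0198]
ee_rot: [-3.137, -0.166, 0.001]
force: [0.1, -0.6, -3.2]
width: 0.0213
```

Request:
arm_command:
  rows:
    - {"xyz": [0, 0, -0.03], "twist": [0, 0, 0]}
    - {"xyz": [0, 0, 0], "twist": [0, 0, 0]}

```text
t: 18.33
tool_pos: [0.54, -0.2497, 0.0188]
ee_rot: [-3.137, -0.166, 0.0]
force: [-0.4, -0.2, -3.3]
width: 0.021
```

Request:
arm_command:
  rows:
    - {"xyz": [0, 0, -0.02], "twist": [0, 0, 0]}
    - {"xyz": [0, 0, 0], "twist": [0, 0, 0]}

```text
t: 18.5
tool_pos: [0.5401, -0.2497, 0.0181]
ee_rot: [-3.137, -0.166, 0.0]
force: [-0.7, -0.8, -3.4]
width: 0.0213
```

Request:
arm_command:
  rows:
    - {"xyz": [0, 0, -0.02], "twist": [0, 0, 0]}
    - {"xyz": [0, 0, 0], "twist": [0, 0, 0]}

```text
t: 18.67
tool_pos: [0.54, -0.2496, 0.0173]
ee_rot: [-3.137, -0.166, 0.0]
force: [0.6, -0.1, -3.2]
width: 0.021
```

Request:
arm_command:
  rows:
    - {"xyz": [0, 0, -0.01], "twist": [0, 0, 0]}
    - {"xyz": [0, 0, 0], "twist": [0, 0, 0]}

```text
t: 18.83
tool_pos: [0.5401, -0.2497, 0.0171]
ee_rot: [-3.137, -0.166, -0.0]
force: [-1.7, 0.9, -0.4]
width: 0.0211
```

Request:
arm_command:
  rows:
    - {"xyz": [0, 0, -0.007], "twist": [0, 0, 0]}
    - {"xyz": [0, 0, 0], "twist": [0, 0, 0]}
    - {"xyz": [0, 0, 0], "twist": [0, 0, 0]}

```text
t: 19.08
tool_pos: [0.5401, -0.2497, 0.017]
ee_rot: [-3.137, -0.166, -0.0]
force: [-2.3, 1.3, 5.0]
width: 0.021
```

Request:
arm_command:
  rows:
    - {"xyz": [0, 0, 0], "twist": [0, 0, 0]}
    - {"xyz": [0, 0, 0], "twist": [0, 0, 0]}
    - {"xyz": [0, 0, 0], "twist": [0, 0, 0]}
    - {"xyz": [0, 0, 0], "twist": [0, 0, 0]}
    - {"xyz": [0, 0, 0], "twist": [0, 0, 0]}
    - {"xyz": [0, 0, 0], "twist": [0, 0, 0]}
    - {"xyz": [0, 0, 0], "twist": [0, 0, 0]}
  hand: 0.3

```text
t: 19.67
tool_pos: [0.5401, -0.2497, 0.0167]
ee_rot: [-3.137, -0.166, 0.0]
force: [-0.6, 0.4, -0.6]
width: 0.0555
```

Request:
arm_command:
  rows:
    - {"xyz": [0, 0, 0.2], "twist": [0, 0, 0]}
    - {"xyz": [0, 0, 0.4], "twist": [0, 0, 0]}
    - {"xyz": [0, 0, 0.6], "twist": [0, 0, 0]}
    - {"xyz": [0, 0, 0.8], "twist": [0, 0, 0]}
    - {"xyz": [0, 0, 0.8], "twist": [0, 0, 0]}
    - {"xyz": [0, 0, 0.8], "twist": [0, 0, 0]}
    - {"xyz": [0, 0, 0.6], "twist": [0, 0, 0]}
    - {"xyz": [0, 0, 0], "twist": [0, 0, 0]}

```text
t: 20.33
tool_pos: [0.5416, -0.251, 0.1899]
ee_rot: [3.135, 0.165, 0.009]
force: [1.1, 0.1, 0.5]
width: 0.0555
```

```bash
python3 - <<'E'
exec(open('st.py').read())
# compare with start: blue grip, tray cap and rest, numerically
def cen(i,lo,hi,b):
    x,y,w,h=b;m=cv2.inRange(cv2.cvtColor(i[y:y+h,x:x+w],cv2.COLOR_BGR2HSV),lo,hi);yy,xx=np.nonzero(m);return round(xx.mean()+x,2),round(yy.mean()+y,2),len(xx)
S=camera('side')[:,:,::-1].copy();T=camera('top')[:,:,::-1].copy();w=camera('wrist')[:,:,::-1].copy()
s0=cv2.imread('pics/side0.png');t0=cv2.imread('pics/top0.png')
for n,a,b in(('side',s0,S),):
  print('grip',cen(a,(105,120,40),(130,255,255),(280,265,30,40)),cen(b,(105,120,40),(130,255,255),(280,265,30,40)))
  print('chuck',cen(a,(15,60,60),(40,255,255),(280,285,30,30)),cen(b,(15,60,60),(40,255,255),(280,285,30,30)))
  print('cap',cen(a,(0,0,90),(180,70,255),(260,272,20,18)),cen(b,(0,0,90),(180,70,255),(260,272,20,18)))
d=cv2.absdiff(s0,S).max(2)>60;d[:160,:130]=0
k=cv2.morphologyEx(d.astype('uint8'),cv2.MORPH_OPEN,np.ones((3,3)))
print('side diff blobs',cv2.connectedComponentsWithStats(k)[2][1:])
c=calibration('wrist');end=np.array([.540,-.2497]);a=np.radians(6)
for L in (.076,.079,.090,.093,.096):
    p=proj(c,(end[0]+L*np.cos(a),end[1]+L*np.sin(a),.034+.004),True).astype(int);print(L,p,w[p[1],p[0]])
b=cen(w,(105,120,40),(130,255,255),(230,120,100,140));print('wrist blue',b,'expect top ctr',proj(c,(.5403,-.2497,.086),True))
E
```

```text
t 20.3333 tcp [ 0.5416 -0.251   0.1899] F [1.1202 0.0719 0.4592] w 0.05548265631966505 q [-0.1515  0.5834  0.7358  1.7128 -0.4516  1.0155 -0.7222]
y az -83.9775656102305 z [ 0.006  -0.0019 -1.    ]
grip (np.float64(294.14), np.float64(283.38), 288) (np.float64(294.54), np.float64(283.17), 295)
chuck (np.float64(295.02), np.float64(300.89), 104) (np.float64(295.29), np.float64(300.73), 114)
cap (np.float64(268.86), np.float64(280.84), 51) (np.float64(268.89), np.float64(280.89), 56)
side diff blobs [[ 226    0  100  103 5481]
 [ 316    0   15   19  115]
 [ 263  101   65  110 4302]
 [   0  163  102  111 4434]
 [ 329  274    3    3    9]]
0.076 [280 113] [231 228 227]
0.079 [280 110] [160 153 153]
0.09 [280  99] [219 221 219]
0.093 [280  96] [159 159 156]
0.096 [280  94] [152 148 146]
wrist blue (np.float64(279.79), np.float64(195.1), 685) expect top ctr [280.3463 199.0717]
```

```bash
python3 -c "
from plant import workorder
print(workorder.sign_off())"
```

```text
the job is handed in; nothing more can be done
None
```

I took the larger blue gauge from its pocket, pressed it squarely onto the valve stem, and stood it back in the pocket with the rod still out. I handed the job in at about 20 s.

**Pressing:** The plunger met the pin at a TCP height of about 0.106 m. The force rose about 1.7 N/mm until the valve core gave way at roughly 6–7 N. The gauge seated about 10 mm lower. I then held it pressed for a little over a second, at a total push of about 18–19 N.

**Last checks:**
- **Gauge:** In the side view it is upright and within half a pixel of where it started. It was touching the floor when I released it, so it was not dropped.
- **Rod:** The wrist picture during the press put it about 13–14 mm out, and the last picture viewed, just before lowering, showed it still out. After release I checked it only by pixel values, which agree.
- **Other things:** The cap did not move, and the only other changes in the side view are the arm and its shadow. The parts the arm covered, and the top view at the end, were not compared.

**What disagreed:** The pictures showed the fingertips about 30–35 mm farther back than the reported TCP. The first grip therefore caught only the top edge of the blue grip (opening 16.6 mm). I opened the gripper, went 30 mm lower and gripped it properly (21 mm). The views of the stem's top disagreed by about 2 mm in position and up to 14 mm in height, so I found the height by force.

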